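# Set the swivel table of a bearing gauge to its index tab

### The arm

A 7-joint arm with a two-finger parallel gripper is mounted at the origin on the work surface. World frame = base frame: x ahead of the robot, y to its left, z up, the work surface at z = 0. Lengths are in m, angles in rad, forces in N, time in s.
With the tool pointing down it reaches from about 0.4 to 0.925 m from the base axis. Payload 4.1 kg.
Tool frame: the origin (TCP) lies between the finger pads; the fingertips stand 19 mm ahead of it and the grasp point (between the pads) is the TCP; z points along the fingers, y is the line along which they close (so a half turn about z gives the same grasp; the last joint's range is limited). The gripper opens to 85 mm and grips with 20 to 120 N. Pads are 22 mm wide; open, the fingers measure 114 mm over their backs; the gripper's body (76 mm by 85 mm) begins 54 mm behind the grasp point. The pads swing forward as they close: fully open they stand 13 mm farther back than shut.
Start: joints at [-1.314, 0.398, 0.045, 1.537, -0.019, 1.207, -0.051], TCP at [0.226, 0.609, 0.25] pointing down, gripper open.
Joint ranges: [-2.82, 2.82], [-0.49, 2.23], [-1.37, 1.46], [0, 2.46], [-1.36, 4.5], [0.23, 2], [-2.94, 2.94]. Speed limits (rad/s): [2.57, 2.57, 3.14, 3.14, 3.14, 3.14, 3.14].

### API

Orientations are given as [roll, pitch, yaw] about the fixed x, y, z axes, in that order (R = Rz(yaw) Ry(pitch) Rx(roll)).
In Python, from cell import manip gives the robot as it stands. The module is installed in compiled form; this text tells all that it offers. Calls block until the motion is done:
- manip.reach(position, orientation): joint-space move of the TCP to a pose.
- manip.movel(position, rot=None, rate=0.15, contact_N=None): straight line of the TCP; rot=None keeps the orientation; rate is the mean speed in m/s. With contact_N (N) it stops when the force on the tool has changed by that much, and returns True; else False.
- manip.goto_joints(angles): joint-space move.
- manip.gripper_to(opening, newtons=None): finger opening in m; newtons is the grip in N (None keeps the last); returns when the fingers have stopped.
- manip.pause(seconds).
- manip.solve_ik(position, orientation): joint angles nearest the present ones, or None.
- manip.read_state(): the state.
- manip.grab_frame(name): name is "scene" or "top"; returns the picture (384x512x3 uint8, red, green, blue); there is no depth.
- manip.camera_model(name): a dict with "fov_y" (degrees; the focal length in pixels is half the picture's height over the tangent of half this angle, whatever the lens; pixels are square), "cx", "cy" (the principal point, pixels), "k1" (the pictures are not rectified: a ray, as slopes to the right and down, at radius r is drawn at 1 + k1 r^2 times it, then the intrinsics apply), "R" (3x3) and "t" (3): a world point X has camera coordinates R X + t. Camera axes: x right, y down, z forward; pixel columns grow to the right and rows downward; lengths in m; the calibration is good to about 2 mm. A picture is of the moment at which its call begins. camera_model takes no time and is no camera call.
A pose or a line that the arm cannot do raises manip.IKError and nothing moves.
- manip.finish_job(): hands the job in; it is judged then, once.
Trained networks look in the newest picture that a camera, given by its name, has taken for a name from the list of things; names that differ only in an ending like _2 or _b are one class to them, and where a whole thing is asked for, a point or a joint stands for the part that bears it (a point fixed in the world has none). Each returns a list of dicts, best first, with "score" (0 to 1); they miss things now and then, are a little off and sometimes report something else, mostly with a low value. They report only what shows in the picture. A call takes as long as a camera call.
- manip.regions_of(camera, name): "pixels" (384x512 bool, what is visible of it) and "point" ([column, row] in pixels, amid what is visible of it).
The state is a dict: "time": time; "q": joint angles; "qd": joint speeds; "tau": joint torques, N m; "tool_pos": TCP position; "tcp_rot": TCP orientation; "wrist_force": force on the tool from outside, world axes, zero at the start; "torque": the same for the moment, N m; "grip_width": finger opening in m; "gripper_force": force on a finger pad.
Only numpy, scipy, OpenCV 4.12 (cv2) and the standard library are available. Lean on these libraries where they do the work, as an engineer would, in place of code of your own. Each camera call takes 0.05 s, during which the arm holds its last target. There are 200 camera calls.

### The job

The swivel table's head is clamped in the wrong position. Loosen the black T-bar clamp knob by turning it well round counter-clockwise (about 70 degrees), swing the head by its upright post until its pointer stands at the tip of the pointed, triangular index tab (not the square tab), then turn the knob fully back clockwise to clamp it there. Never drag the head round while the knob is tight, and leave the pointed tab where it is on the rim.

Things in the scene. Friction and masses are not known exactly. Their poses are not given: they have to be found in the camera images.
- clamp (a joint): Angle of the clamp knob, rad: 0 fully tight (end stop), growing counter-clockwise seen from above to 1.5 (end stop). Starts within 0.1 of tight. Turning takes about 0.3 N m; it stays where left. The head may be swung only with the knob beyond 0.6 rad; it then moves with about 5 N at the post and stays where left. Pushed while tight it slips at the same 5 N, which counts as a failure.
- clamp_grip (a point): Middle of the black T-bar clamp knob (bar 52 mm long, 14 thick, from 68 to 96 mm above the work surface), on its vertical axis, 82 mm up. Its own y axis lies along the bar and turns with it. It sits on a grey lug (top 61 mm up) on the rim of the round dark iron base, 85 mm from the head's pivot, opposite the graduated half. Nothing within 80 mm of it but the robot stands higher than 62 mm.
- pointer (a point): Tip of the head's pointer, 108 mm from the pivot axis, 37 mm above the work surface; its own x axis points radially outward, z up. On the same radial line, 23 mm inward of the tip (85 mm from the pivot), stands the plain round steel post to swing the head by: diameter 20 mm, top 141 mm, clear from 46 mm up. The head is a 136 mm steel disc with a bearing ring on it (top 55 mm up).
- index (a point): Inward tip of the pointed brass index tab (a triangle 34 mm wide, 42 long, 8 thick, its point towards the pivot) on the rim of the fixed base, 110 mm from the pivot axis, 28 mm above the work surface; its own x axis points radially outward. The pointer stops just inside and above it. The tab grips the rim stiffly. The other brass tab, a 34 mm square, is not the target.

How it is judged:
By the outcome, as a careful person would: the job done as asked, in the order asked, and still so for the second after the job is handed in, with the robot touching nothing.
It also fails if it takes over 66 s, if anything falls off the work surface, if the arm or the gripper's body presses on something with over 40 N, if the wrist force passes 120 N, or if a joint passes its speed limit or range.

## Working session

There is one attempt and no reset: what is moved stays moved. The work goes in short steps, each a Python script; the robot and the scene stay as the last script left them, time stands still between calls to the robot, and variables do not carry over. Pictures are saved under pics/ and viewed, at most 10 in all, crops included, and the job is handed in when it is done.

```bash
mkdir -p pics
cat > h.py <<'E'
import numpy as np, cv2
from cell import manip
def K(name):
    c=manip.camera_model(name); f=192/np.tan(np.radians(c["fov_y"])/2); return c,f
def pix2world(name,uv,z):
    c,f=K(name); R=np.array(c["R"]);t=np.array(c["t"])
    d=np.array([(uv[0]-c["cx"])/f,(uv[1]-c["cy"])/f]); u=d.copy()
    for _ in range(30): u=d/(1+c["k1"]*(u@u))
    r=R.T@np.array([u[0],u[1],1]); o=-R.T@t
    return o+r*(z-o[2])/r[2]
def world2pix(name,X):
    c,f=K(name); p=np.array(c["R"])@np.array(X)+np.array(c["t"]); u=p[:2]/p[2]
    u=u*(1+c["k1"]*(u@u)); return u*f+np.array([c["cx"],c["cy"]])
def save(name,fn,crop=None,s=1):
    im=manip.grab_frame(name)
    o=im if crop is None else im[crop[1]:crop[3],crop[0]:crop[2]]
    o=cv2.resize(o,None,fx=s,fy=s,interpolation=cv2.INTER_CUBIC)
    cv2.imwrite("pics/"+fn,o[:,:,::-1]); return im
E
python3 - <<'E'
from h import *
for n in("top","scene"):
    save(n,n+"0.png",s=1.5)
    c,f=K(n); print(n,f,c["cx"],c["cy"],-np.array(c["R"]).T@np.array(c["t"]),np.round(c["R"],2).tolist())
    for k in("clamp_grip","pointer","index"):
        for r in manip.regions_of(n,k)[:3]: print(k,round(r["score"],2),r["point"],r["pixels"].sum())
print(manip.read_state()["time"],manip.read_state()["tcp_rot"])
E
```

```text
top 428.4036142422507 258.20400489553555 189.48733451891823 [0.54669305 0.03775876 0.7536209 ] [[-0.01, -1.0, 0.03], [-1.0, 0.0, -0.08], [0.08, -0.03, -1.0]]
clamp_grip 0.8 [211.0, 259.7] 357
pointer 0.73 [211.0, 200.8] 5349
index 0.59 [159.7, 143.3] 260
scene 380.6257620929102 257.5194940815169 191.9933281504353 [ 0.90301927 -0.1681294   0.64431096] [[0.51, 0.86, 0.01], [0.73, -0.42, -0.54], [-0.46, 0.28, -0.84]]
clamp_grip 0.52 [265.1, 137.7] 326
pointer 0.96 [289.8, 188.6] 3526
pointer 0.42 [263.3, 139.0] 334
index 0.58 [356.0, 205.4] 248
0.4 [-3.14137458e+00  6.51814342e-05  2.78589891e+00]
```

View pics/top0.png

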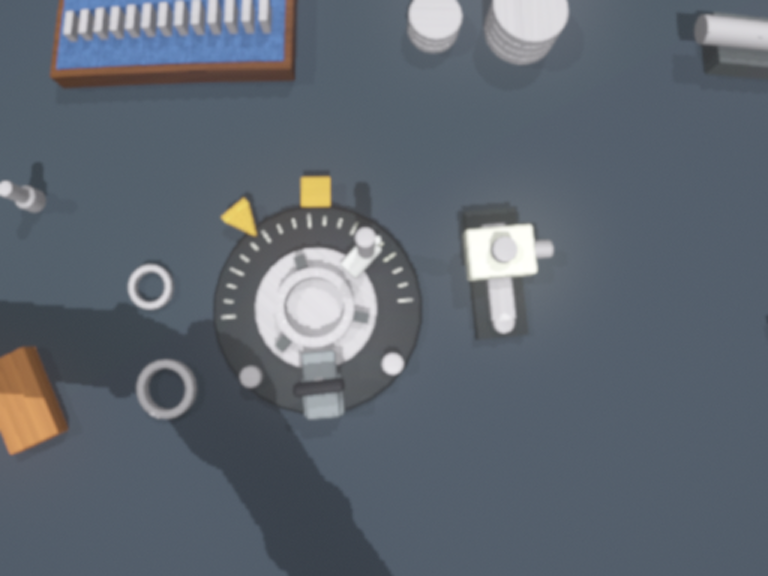

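View pics/scene0.png

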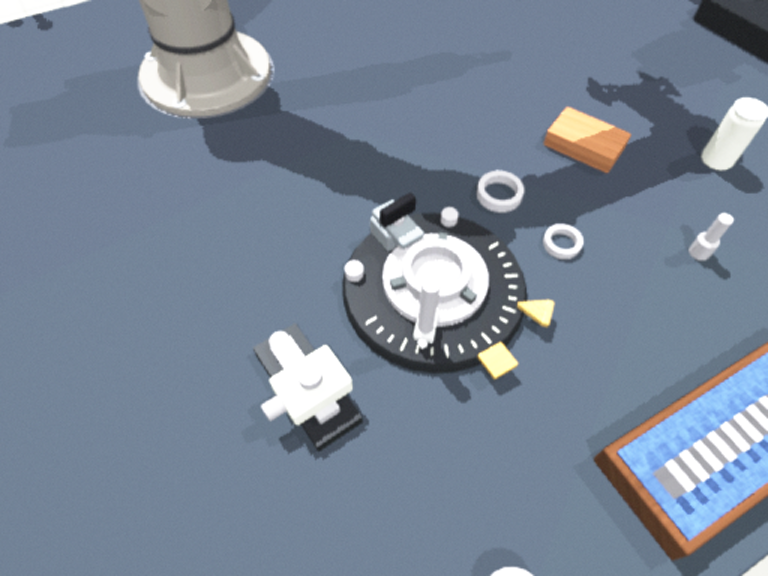

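Top view (1.5× pixels): knob bar at (319,387), pointed tab tip near (256,236), square tab (316,191), post top (365,237), pointer tip (381,240). The scene view agrees, with the triangular tab at (537,311).

```bash
cat > est.py <<'E'
from h import *
from scipy.optimize import least_squares
def tri(n):
    r=manip.regions_of(n,"index"); m=r[0]["pixels"].astype(np.uint8)
    pts=cv2.findNonZero(m); _,t=cv2.minEnclosingTriangle(pts); return t[:,0],r[0]["score"]
if __name__=="__main__":
    for n in("top","scene"):
        manip.grab_frame(n)
        t,s=tri(n); print(n,"tri",s,[np.round(pix2world(n,p,.028),4)[:2].tolist() for p in t],t.round(1).tolist())
        r=manip.regions_of(n,"clamp_grip")[0]; pts=cv2.findNonZero(r["pixels"].astype(np.uint8)); b=cv2.minAreaRect(pts)
        print("knob",r["score"],b,pix2world(n,b[0],.09)[:2])
        box=cv2.boxPoints(b); i=np.argmax([np.linalg.norm(box[0]-box[1]),np.linalg.norm(box[1]-box[2])])
        w=[pix2world(n,p,.09)for p in (box[i],box[i+1])]; d=w[1]-w[0]; print("bar ang",np.arctan2(d[1],d[0]),np.linalg.norm(d))
    print("post top",pix2world("top",np.array([365,237])/1.5,.141)[:2],"tip",pix2world("top",np.array([381,240])/1.5,.037)[:2])
    print("post scene",pix2world("scene",np.array([429,283])/1.5,.141)[:2],"tip",pix2world("scene",np.array([422,344])/1.5,.037)[:2])
E
python3 est.py
python3 - <<'E'
import cv2
a=cv2.imread('pics/top0.png')[150:450,190:450]
cv2.imwrite('pics/c1.png',cv2.resize(a,None,fx=2,fy=2,interpolation=cv2.INTER_CUBIC))
E
```

```text
top tri 0.66 [[0.7057, 0.179], [0.6835, 0.2121], [0.6626, 0.1704]] [[165.1999969482422, 132.1999969482422], [146.0, 145.0], [169.6999969482422, 156.8000030517578]]
knob 0.64 ((212.0, 257.5), (11.0, 34.0), 90.0) [0.49605371 0.09219484]
bar ang -1.5728048660070448 0.052440316355155746
scene tri 0.83 [[0.6645, 0.1627], [0.7133, 0.1762], [0.6827, 0.2107]] [[342.29998779296875, 203.0], [364.29998779296875, 219.5], [368.3999938964844, 199.1999969482422]]
knob 0.76 ((265.5000305175781, 141.0), (16.54690170288086, 28.621667861938477), 63.43495178222656) [0.505427   0.08698437]
bar ang 1.6266239748345022 0.05925742005018756
post top [0.6423979  0.04305034] tip [0.65519571 0.02594178]
post scene [0.64238319 0.04106714] tip [0.65753618 0.03014291]
```

View pics/c1.png

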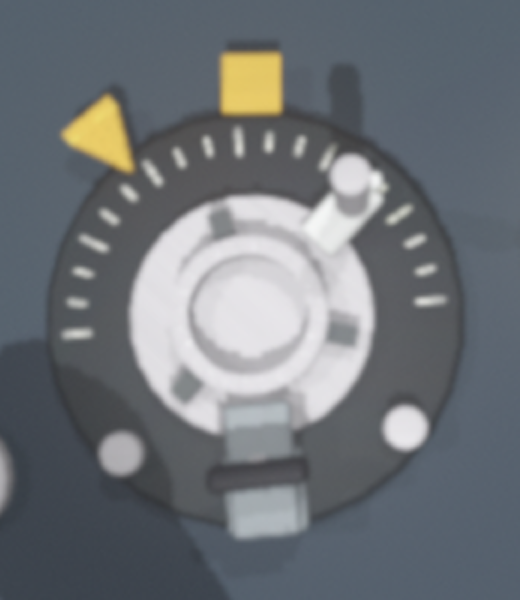

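The crop shows the triangle tip at (133,173), bar ends (210,480)–(306,467), post top (351,173) and disc centre about (252,315). Next I fit the pivot.

```bash
cat > fit.py <<'E'
from h import *
from scipy.optimize import least_squares
cp=lambda u,v:((190+u/2)/1.5,(150+v/2)/1.5)
W=lambda u,v,z,n="top":pix2world(n,cp(u,v),z)[:2]
S=lambda u,v,z:pix2world("scene",(u/1.5,v/1.5),z)[:2]
a,b=W(210,480,.096),W(306,467,.096); d=a-b; print("bar",np.arctan2(d[1],d[0]),np.linalg.norm(d))
knob=[W(258,473,.096),S(398,204,.096)]; tip=[W(133,173,.028),S(519,309,.028)]
post=[W(351,173,.141),S(429,283,.141)]; ptr=[W(380,180,.037),S(422,344,.037)]
disc=[W(252.5,315,.046),S(436,279,.046)]
print(*[np.round(x,4).tolist() for x in(knob,tip,post,ptr,disc)],sep="\n")
def un(p): P=p[:2]; u=lambda t:np.array([np.cos(t),np.sin(t)]); return P,P+.085*u(p[2]),P+.11*u(p[3]),P+.085*u(p[4]),P+.108*u(p[4])
def res(p):
    P,k,i,o,t=un(p); return np.concatenate([np.ravel(np.array(x)-y)*w for x,y,w in((knob,k,1),(tip,i,1),(post,o,1),(ptr,t,.7),(disc,P,.5))])
s=least_squares(res,[.58,.085,3.1,.8,-.6],loss="soft_l1",f_scale=.003)
print(s.x,[np.round(x,4) for x in un(s.x)],np.round(s.fun*1e3,1)); np.save("fit.npy",s.x)
E
python3 fit.py
```

```text
bar 1.7030656586257724 0.04932734907136454
[[0.4963, 0.0907], [0.499, 0.0903]]
[[0.6611, 0.1681], [0.6734, 0.1647]]
[[0.6429, 0.0426], [0.6424, 0.0411]]
[[0.6552, 0.0271], [0.6575, 0.0301]]
[[0.579, 0.0977], [0.5925, 0.0914]]
[ 0.58103748  0.10050985  3.2608655   0.64451433 -0.76177742] [array([0.581 , 0.1005]), array([0.4966, 0.0904]), array([0.669 , 0.1666]), array([0.6425, 0.0418]), array([0.6592, 0.026 ])] [-0.4  0.3  2.4 -0.1 -7.8  1.5  4.4 -1.9  0.3  0.7 -0.2 -0.8 -2.8  0.8
 -1.2  2.9 -1.  -1.4  5.7 -4.5]
```

Run:
```python
from h import *
save("scene","s1.png",(220,110,380,260),4)
k=[.4966,.0904]
for y in(1.703,-1.439):
    for d in(-.1,0,1.25):
        q=manip.solve_ik([*k,.088],[np.pi,0,y+d]); print(y,d,None if q is None else np.round(q,2))
```

```text
1.703 -0.1 [-0.71  0.38  0.54  2.05 -0.28  0.78  0.03]
1.703 0 [-0.71  0.38  0.53  2.05 -0.27  0.78  0.13]
1.703 1.25 [-0.59  0.36  0.39  2.05 -0.2   0.77  1.3 ]
-1.439 -0.1 [ 0.64  0.59 -1.15  2.02  0.66  0.97  2.32]
-1.439 0 [-1.17  0.76  1.27  2.06 -0.88  1.02 -2.46]
-1.439 1.25 [-0.88  0.44  0.76  2.05 -0.42  0.8  -1.63]
```

View pics/s1.png

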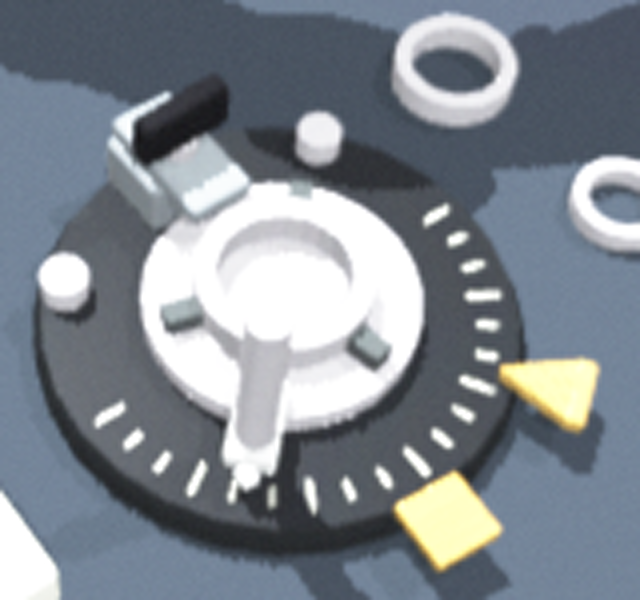

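The scene crop gives the tab tip at full-frame (345,202), pointer tip (282,231), disc centre (290,185). Refit, then loosen the knob.

```bash
sed -i 's/S(519,309,.028)/S(517.5,303.5,.028)/; s/S(422,344,.037)/S(422.5,346.5,.037)/; s/S(398,204,.096)/S(397,204,.096)/; s/S(436,279,.046)/S(435.7,277,.046)/' fit.py; python3 fit.py
cat > turn.py <<'E'
from h import *
def spin(k,z,y0,y1,n,tmax=None):
    for y in np.linspace(y0,y1,n+1)[1:]:
        manip.movel([*k,z],[np.pi,0,y],rate=.15)
        s=manip.read_state(); print(round(y,2),round(s["torque"][2],2),np.round(s["wrist_force"],1),round(s["time"],1))
        if tmax and abs(s["torque"][2])>tmax: break
    return y
E
python3 - <<'E'
from turn import *
p=np.load("fit.npy"); k=p[:2]+.085*np.array([np.cos(p[2]),np.sin(p[2])]); y=1.703; R=lambda y:[np.pi,0,y]
manip.reach([*k,.19],R(y)); manip.gripper_to(.05,40)
print(manip.movel([*k,.088],rate=.1,contact_N=8))
manip.gripper_to(0.0,40); s=manip.read_state(); print(s["grip_width"],s["tool_pos"],s["wrist_force"],s["torque"],s["time"])
spin(k,.088,y,y+1.22,8)
E
```

```text
bar 1.7030656586257724 0.04932734907136454
[[0.4963, 0.0907], [0.4984, 0.0892]]
[[0.6611, 0.1681], [0.666, 0.168]]
[[0.6429, 0.0426], [0.6424, 0.0411]]
[[0.6552, 0.0271], [0.6606, 0.0289]]
[[0.579, 0.0977], [0.5898, 0.0928]]
[ 0.58011008  0.09856971  3.24514644  0.69060836 -0.73528228] [array([0.5801, 0.0986]), array([0.4956, 0.0898]), array([0.6649, 0.1686]), array([0.6431, 0.0416]), array([0.6602, 0.0261])] [ 0.7  0.9  2.8 -0.6 -3.8 -0.5  1.1 -0.6 -0.3  1.  -0.8 -0.5 -3.5  0.7
  0.3  1.9 -0.6 -0.4  4.8 -2.9]
False
0.013033263142208625 [0.4960728  0.08994195 0.0887599 ] [-2.05345694  0.17265516  6.33458098] [ 0.0955552   0.21036347 -0.25856683] 4.875
1.86 0.31 [-0.3 -0.2  6.4] 5.2
2.01 0.33 [0.5 1.2 5.6] 5.5
2.16 0.26 [1.3 2.  6.8] 5.8
2.31 0.28 [2.1 0.9 5.2] 6.1
2.47 0.22 [5.6 2.6 3.8] 6.4
2.62 0.3 [5.  2.6 5.5] 6.7
2.77 0.25 [5.5 3.5 4.1] 7.0
2.92 0.28 [5.4 4.6 4. ] 7.3
```

```bash
cat > swing.py <<'E'
from h import *
p=np.load("fit.npy"); P=p[:2]; u=lambda t:np.array([np.cos(t),np.sin(t)])
OFF=np.pi-.5; R=lambda f:[np.pi,0,f+OFF]; Z=.112
def swing(P,f0,f1,n,r=.085):
    for f in np.linspace(f0,f1,n+1)[1:]:
        manip.movel([*(P+r*u(f)),Z],R(f),rate=.06)
        s=manip.read_state(); F=s["wrist_force"]; print(round(f,3),"Frad %.1f Ftan %.1f"%(F[:2]@u(f),F[:2]@u(f+np.pi/2)),round(F[2],1),round(s["torque"][2],2),round(s["time"],1))
E
python3 - <<'E'
from swing import *
f=p[4]; k=P+.085*u(p[2])
for g in np.linspace(f,p[3],5): q=manip.solve_ik([*(P+.085*u(g)),Z],R(g)); print(None if q is None else np.round(q,2))
manip.gripper_to(.06); manip.movel([*k,.21])
o=P+.085*u(f); manip.reach([*o,.21],R(f)); save("scene","s2.png",(200,90,400,240),4)
manip.movel([*o,Z],rate=.12,contact_N=8) and print("CONTACT")
manip.gripper_to(0,50); s=manip.read_state(); print(s["grip_width"],s["tool_pos"],s["wrist_force"],s["torque"],s["time"])
E
```

```text
[-0.48  0.57  0.49  1.7  -0.31  0.96  0.46]
[-0.45  0.58  0.41  1.65 -0.27  0.97  0.74]
[-0.44  0.58  0.33  1.62 -0.21  0.98  1.01]
[-0.42  0.57  0.24  1.62 -0.16  0.97  1.28]
[-0.41  0.55  0.16  1.64 -0.1   0.96  1.54]
0.018661046044389583 [0.64389686 0.04155743 0.11277551] [0.38265157 0.48948738 2.97009701] [ 0.02128839 -0.09659011 -0.065552  ] 10.9667
```

View pics/s2.png

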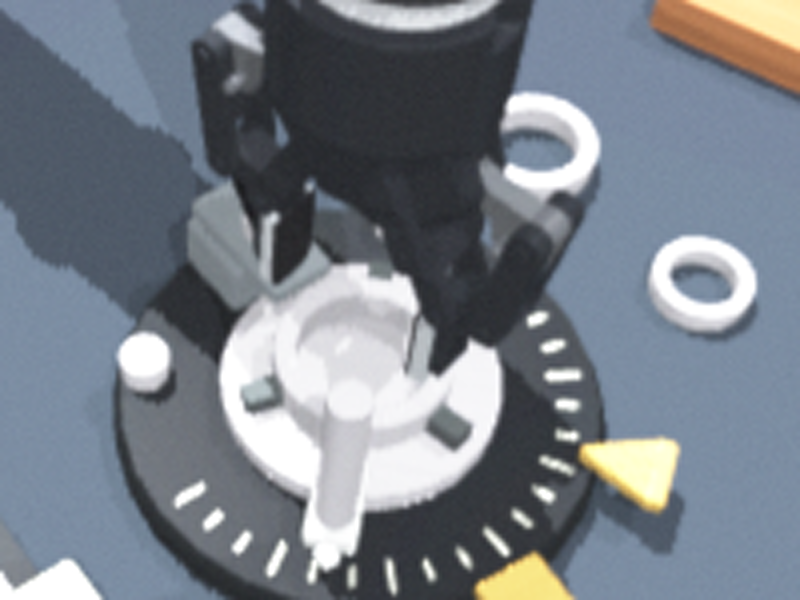

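The post (top at crop (352,400)) is gripped cleanly; the tab is unobstructed. Swing to a little short of the target.

Run:
```python
from swing import *
swing(P,p[4],p[3]-.1,7)
s=manip.read_state(); print(s["tool_pos"],s["grip_width"])
save("scene","s3.png",(280,130,400,220),6)
```

```text
-0.546 Frad 1.3 Ftan 3.2 3.9 0.11 11.4
-0.356 Frad 2.8 Ftan -1.6 4.8 0.25 11.8
-0.167 Frad 5.7 Ftan -1.6 4.4 0.35 12.2
0.022 Frad 5.5 Ftan -2.7 3.4 0.39 12.6
0.212 Frad 5.9 Ftan -3.0 3.6 0.48 13.1
0.401 Frad 6.2 Ftan -4.3 2.5 0.5 13.5
0.591 Frad 5.8 Ftan -3.9 2.8 0.55 13.9
[0.65302845 0.14686228 0.11281493] 0.018814061331177245
```

View pics/s3.png

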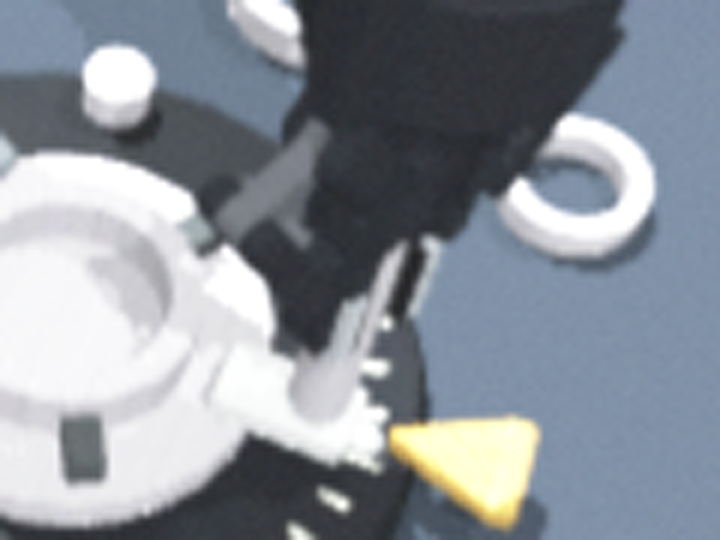

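Pointer tip near crop (383,443), just short of the tab tip at (389,433). Open up, get clear, and measure both from both cameras.

Run:
```python
from swing import *
P2=np.array([.5821,.1])
for f in(.58,.65,.7):
    print(f,[(world2pix("scene",[*(P2+.108*u(f)),.037])-[280,130])*6, (world2pix("scene",[*(P2+.11*u(f)),.028])-[280,130])*6])
f=p[3]-.1; o=P+.085*u(f)
manip.gripper_to(.05); manip.movel([*o,.2],rate=.25); manip.reach([.45,-.1,.25],R(f))
a=save("top","t4.png",(130,110,260,280),1)
c1=a[120:200,135:235]; b=manip.grab_frame("scene"); c2=b[160:240,290:390]
o=np.vstack([cv2.resize(c,None,fx=5.5,fy=3.75*5.5/3.75,interpolation=cv2.INTER_CUBIC)[:,:,::-1] for c in(c1[10:60],c2[10:60])])
print(o.shape); cv2.imwrite("pics/b4.png",o); print(manip.read_state()["time"])
```

```text
0.58 [array([385.74703723, 446.64512554]), array([386.09842067, 463.88066199])]
0.65 [array([393.04773133, 427.72866943]), array([393.45701154, 444.71424139])]
0.7 [array([397.21080149, 413.99254156]), array([397.6521952 , 430.79775764])]
(550, 550, 3)
16.1667
```

View pics/b4.png

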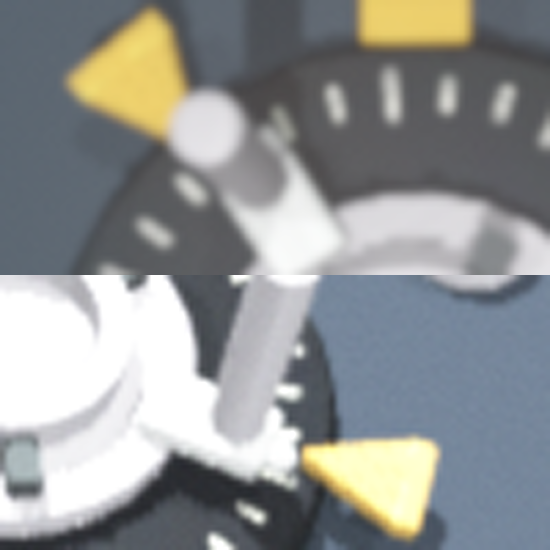

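Run:
```python
from swing import *
P2=np.array([.5821,.1])
T=lambda x,y,z:pix2world("top",(x/5.5+135,y/5.5+130),z)[:2]
S=lambda x,y,z:pix2world("scene",(x/5.5+290,(y-275)/5.5+170),z)[:2]
def a(w,n): d=w-P2; print(n,"ang %.3f r %.4f"%(np.arctan2(d[1],d[0]),np.hypot(*d)))
for n,F,v1,v2,tip in(("top",T,(152,10),(67,82),(165,136)),("scene",S,(437,440),(408,537),(302,457))):
    m=(F(*v1,.028)+F(*v2,.028))/2; a(m,n+" basemid"); t=F(*tip,.028); a(t,n+" tip"); d=m-t; print("axis",np.arctan2(d[1],d[0]),np.hypot(*d))
a(T(208,127,.141),"post top"); a(S(297,453,.037),"ptr scene"); 
a(S(238,430,.046),"post foot scene")
```

```text
top basemid ang 0.708 r 0.1487
top tip ang 0.751 r 0.1152
axis 0.5635749076813056 0.034009473974219065
scene basemid ang 0.688 r 0.1495
scene tip ang 0.666 r 0.1082
axis 0.7455057049646752 0.04136886165434025
post top ang 0.588 r 0.0816
ptr scene ang 0.618 r 0.1061
post foot scene ang 0.554 r 0.0855
```

Run:
```python
from swing import *
P2=np.array([.5821,.1]); np.save("P2.npy",P2); f=.584; o=P2+.085*u(f)
manip.reach([*o,.2],R(f)); manip.movel([*o,Z],rate=.15,contact_N=8) and print("CONTACT")
manip.gripper_to(0,50); print(manip.read_state()["grip_width"],manip.read_state()["wrist_force"])
swing(P2,f,.685,3); print(manip.read_state()["tool_pos"])
manip.gripper_to(.05); manip.movel([*(P2+.085*u(.685)),.2],rate=.25); manip.reach([.45,-.1,.25],R(.685))
a=manip.grab_frame("top"); b=manip.grab_frame("scene")
print([r["point"] for r in manip.regions_of("scene","index")[:1]])
o=np.vstack([cv2.resize(c,None,fx=8,fy=8,interpolation=cv2.INTER_CUBIC)[:,:,::-1] for c in(a[125:162,140:215],b[183:220,310:385])])
cv2.imwrite("pics/b5.png",o); print(manip.read_state()["time"])
```

```text
0.01882428101708606 [-1.28786859 -0.03950058  5.26091987]
0.618 Frad -1.8 Ftan -0.1 5.3 -0.1 18.8
0.651 Frad -0.2 Ftan -0.5 5.2 -0.06 19.0
0.685 Frad -1.3 Ftan -0.1 5.9 -0.07 19.3
[0.64905552 0.15371009 0.11349631]
[[359.5, 208.1]]
21.55
```

View pics/b5.png

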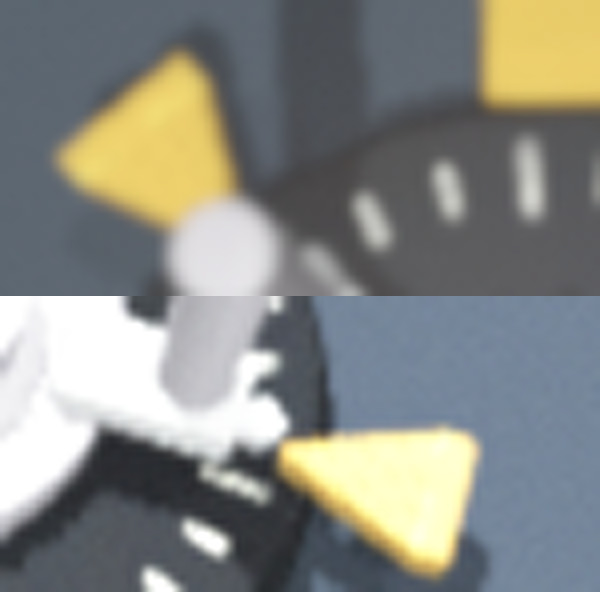

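Scene panel: pointer tip about (285,420), tab tip (278,450) — nearly aligned. I'll check using the tab centroid (robust) and the post top in each camera.

Run:
```python
from swing import *
P2=np.load("P2.npy")
def a(w,n): d=w-P2; print(n,np.round(w,4),"ang %.4f r %.4f"%(np.arctan2(d[1],d[0]),np.hypot(*d)))
for n,s in(("top",1.5),("scene",1.5)):
    im=cv2.imread(f"pics/{n}0.png"); h=cv2.cvtColor(im,cv2.COLOR_BGR2HSV); m=cv2.inRange(h,(18,90,90),(35,255,255))
    N,l,st,c=cv2.connectedComponentsWithStats(m)
    for i in range(1,N):
        x,y,w,hh,A=st[i]
        if A<400: continue
        uv=(c[i]+.5)/s-.5
        pts=cv2.findNonZero((l==i).astype(np.uint8)); ar,t=cv2.minEnclosingTriangle(pts)
        print(n,A,ar,uv.round(1)); a(pix2world(n,uv,.028)[:2],"centroid")
        for v in t[:,0]: a(pix2world(n,(v+.5)/s-.5,.028)[:2],"  v")
a(pix2world("top",(222/8+139.5,250/8+124.5),.141)[:2],"post top now")
a(pix2world("scene",(285/8+309.5,(420-296)/8+182.5),.037)[:2],"ptr scene now")
im=manip.grab_frame("scene"); v=world2pix("scene",[.649,.1537,.141]); print("post top scene pred",v)
o=im[int(v[1])-20:int(v[1])+20,int(v[0])-20:int(v[0])+20]; cv2.imwrite("pics/p6.png",cv2.resize(o,None,fx=10,fy=10,interpolation=cv2.INTER_CUBIC)[:,:,::-1]); print(int(v[0])-20,int(v[1])-20)
```

```text
top 980 1682.0 [210.  127.6]
centroid [0.7132 0.1015] ang 0.0116 r 0.1311
  v [0.764  0.1118] ang 0.0647 r 0.1823
  v [0.6954 0.1243] ang 0.2115 r 0.1159
  v [0.6952 0.0578] ang -0.3574 r 0.1207
top 806 864.0546875 [160.5 144.5]
centroid [0.6842 0.1868] ang 0.7045 r 0.1340
  v [0.6836 0.2145] ang 0.8455 r 0.1530
  v [0.6564 0.1649] ang 0.7176 r 0.0987
  v [0.7122 0.1807] ang 0.5550 r 0.1531
post top now [0.6462 0.1533] ang 0.6942 r 0.0834
ptr scene now [0.6619 0.1692] ang 0.7141 r 0.1056
post top scene pred [345.50403053 163.0535033 ]
325 143
```

View pics/p6.png

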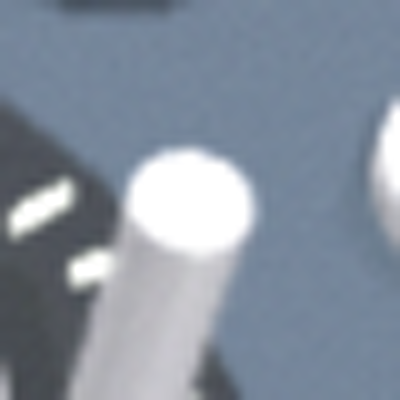

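Post top in scene at full-frame (343.6,162.8), within 2 px of prediction. Now the scene camera's tab centroid.

Run:
```python
from swing import *
P2=np.load("P2.npy")
def a(w,n): d=w-P2; print(n,np.round(w,4),"ang %.4f r %.4f"%(np.arctan2(d[1],d[0]),np.hypot(*d)))
a(pix2world("scene",(343.6,162.8),.141)[:2],"post scene")
for n in("scene","top"):
  im=cv2.cvtColor(manip.grab_frame(n),cv2.COLOR_RGB2HSV)
  m=cv2.inRange(im,(15,60,90),(38,255,255)); N,l,st,c=cv2.connectedComponentsWithStats(m)
  for i in range(1,N):
    if 120<st[i][4]<900: print(n,st[i],c[i].round(1)); a(pix2world(n,c[i],.028)[:2],"cen")
  if n=="top":
    g=manip.grab_frame(n)[140:172,150:185]; h=cv2.cvtColor(g,cv2.COLOR_RGB2HSV)
    k=cv2.HoughCircles(cv2.resize(cv2.cvtColor(g,cv2.COLOR_RGB2GRAY),None,fx=8,fy=8,interpolation=cv2.INTER_CUBIC),cv2.HOUGH_GRADIENT,1.5,100,param1=80,param2=15,minRadius=40,maxRadius=75)
    for q in k[0][:2]: print(q); a(pix2world(n,((q[0]+.5)/8-.5+150,(q[1]+.5)/8-.5+140),.141)[:2],"post top")
```

```text
post scene [0.647  0.1513] ang 0.6688 r 0.0827
scene [344 200  26  18 159] [355.9 207.5]
cen [0.6853 0.1788] ang 0.6525 r 0.1299
scene [318 227  27  26 163] [330.3 240.6]
cen [0.7165 0.0966] ang -0.0251 r 0.1345
top [200 117  21  22 458] [210.  127.5]
cen [0.7134 0.1015] ang 0.0111 r 0.1313
top [147 131  23  23 323] [159.2 142.8]
cen [0.6872 0.1891] ang 0.7029 r 0.1378
[146.25 135.75  55.75]
post top [0.645  0.1524] ang 0.6949 r 0.0819
```

Estimates disagree by about ±0.02 rad around the present position, so the pointer is at the tip within measurement error. Now tighten the knob.

Run:
```python
from turn import *
k=np.array([.4961,.0899]); y=1.703+1.22; R=lambda y:[np.pi,0,y]
manip.reach([*k,.2],R(y)); manip.gripper_to(.05,40)
print(manip.movel([*k,.088],rate=.1,contact_N=8))
manip.gripper_to(0.0,50); s=manip.read_state(); print(s["grip_width"],s["time"],s["torque"])
y=spin(k,.088,y,1.703,8,.9)
y=spin(k,.088,y,y-.2,5,1.0)
```

```text
False
0.013142103240588362 24.475 [ 0.87731543  0.19530971 -0.14079175]
2.77 -0.3 [-0.1  4.9  5.6] 24.8
2.62 -0.26 [-1.6  4.4  5.8] 25.1
2.47 -0.26 [-1.6  4.   6.5] 25.4
2.31 -0.33 [-1.5  3.   6.8] 25.7
2.16 -0.32 [-1.8  3.8  7.1] 26.0
2.01 -0.33 [-2.   2.7  7.5] 26.3
1.86 -0.32 [-3.   3.5  8.7] 26.6
1.7 -0.32 [-3.2  3.6  8.7] 26.9
1.66 -0.03 [-2.9  3.7  9.5] 27.1
1.62 1.08 [-2.6  2.6 10.1] 27.4
```

Run:
```python
from turn import *
k=np.array([.4961,.0899])
spin(k,.088,1.62,1.59,1); print(manip.read_state()["tcp_rot"])
manip.gripper_to(.05); manip.movel([*k,.2],rate=.2); manip.reach([.3,-.35,.3],[np.pi,0,1.6])
a=manip.grab_frame("top")[115:290,140:280]; b=manip.grab_frame("scene")[115:255,225:385]
A=cv2.resize(a,None,fx=3.2,fy=3.2,interpolation=cv2.INTER_CUBIC); B=cv2.resize(b,(352*1,308),interpolation=cv2.INTER_CUBIC)
o=np.zeros((560,800,3),np.uint8); o[:A.shape[0],:A.shape[1]]=A; o[:308,448:]=B
cv2.imwrite("pics/f7.png",o[:,:,::-1]); print(manip.read_state()["time"])
```

```text
1.59 0.99 [-2.8  2.4 10.3] 27.6
[-3.14135830e+00  4.76149552e-04  1.59597672e+00]
30.6667
```

View pics/f7.png

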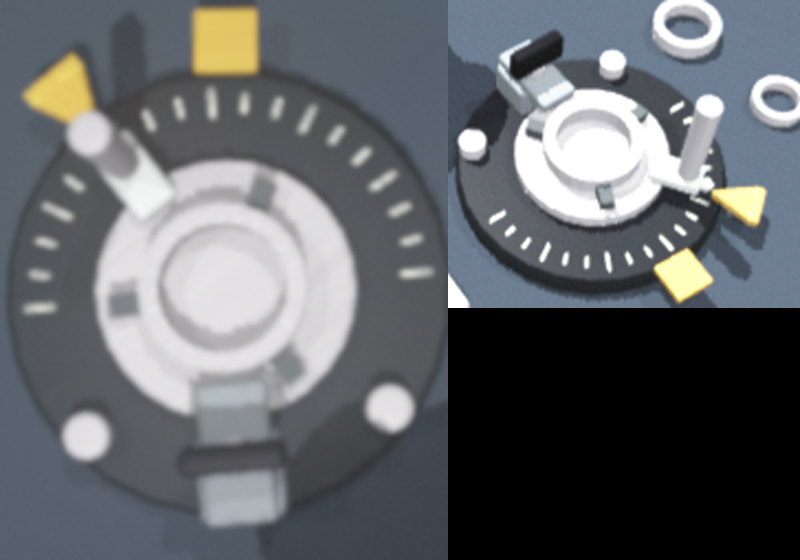

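The final view shows the knob bar back at its starting angle (it reached the stop at about 1 N m), the pointer at the triangular tab's tip, and the tab unmoved.

```bash
python3 -c "
from cell import manip
print(manip.finish_job())"
```

```text
the job is handed in; nothing more can be done
None
```

I loosened the knob by about 70°, swung the head to the tip of the pointed tab, turned the knob back to its stop and handed the job in at about 31 s; the two cameras put the pointer within about 0.03 rad (roughly 3 mm) of the tip, and no verdict was returned.

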